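# Fit the mask plate and show a lens barrel to the inspection camera

## Task

Fit the mask plate over the two locating pins of the inspection camera, its round window over the camera's glass, until it lies flush on the deck, and let it go. Then take the lens barrel out of its nest and finish while holding it still in the air for the camera: its middle straight above the middle of the window and about 85 mm above the camera's deck, tipped 25 degrees so that its top leans towards the camera housing's front (the side facing the robot). Leave the loupe and the sachets where they are.

Things in the scene. Friction and masses are not known exactly. Their poses are not given: they have to be found in the camera images.
- station_window (a point): Inspection camera: low grey housing, 130 (x) x 140 (y) mm, fixed, looking up. This point: centre of its camera glass (in a 37 mm round recess) at deck level, 45 mm above the bench, 18 mm behind the housing's centre. x: front (with a black socket, facing the robot) to back; z up. Two steel pins, 8 mm thick, 14 mm tall above the deck, tapered, stand at x = -33, y = +45 and -45 mm from here.
- present (a point): Empty point in the air, 85 mm above station_window, fixed to the camera housing: where the middle of the barrel is to be. Its z axis is the attitude wanted of the barrel's own axis (pointing out at the barrel's top): 25 degrees from vertical, leaning to the housing's front (-x of station_window).
- plate_grip (a point): Mask plate, loose, flat aluminium, 90 (x) x 120 (y) x 5 mm, 0.11 to 0.22 kg, with an upright grip rib 10 mm thick (x), 44 mm long (y), top 37 mm above the underside. This point: middle of the rib, 21 mm above the underside. From it, two 10 mm pin holes at x = 0, y = +45 and -45 mm; a 41 mm round window at x = +33 mm. x: rib to window, z up. Gripped across the rib (along x) it nearly balances.
- plate_window (a point): Centre of the mask plate's round window, at the level of the plate's underside; axes as plate_grip. It lies on station_window when the plate is seated.
- barrel_center (a point): The lens barrel to be shown: black, round, 53 mm in diameter, 34 mm tall, about 0.04 kg, standing upright in the nest; this point is its centre, half-way up; z is its axis, pointing out at its top. It can be gripped across its diameter from any side, from above.
- nest: Grey plastic nest, 80 x 80 x 12 mm, fixed on the bench, with a round pocket 57 mm wide and 6 mm deep, in which the barrel stands loosely (the lowest 6 mm of it are in the pocket, its foot 6 mm and its top 40 mm above the bench). Origin: centre of its underside.
- spare_barrel: Spare lens barrel, like the one in the nest but standing on the bare bench, further back on the right; origin at the centre of its underside. Not the one to show; it does not move.
- sachets: Banded bundle of flat sachets, 57 x 68 x 45 mm, lying on the bench behind the camera; origin at the centre of its underside. To be left alone. Beside it stands a fixed stack of trays, 0.32 m high (x from 0.62 to 0.97, y from -0.27 to -0.08): swing the arm round nearer to the base than that.
- loupe: Black eye loupe, 36 mm in diameter and 36 mm tall, standing on the bench at the right; origin at the centre of its underside. To be left alone.
There are look-alikes about, which are no part of the job. What is shaped like the part that bears barrel_center but blue or yellow is not meant.

How it is judged:
On the way:
1. the mask plate lies flush on the deck over the pins, window over the glass, and is let go (horizontal distance between plate_window and station_window below 0.004 m and z of plate_window in the frame of station_window below 0.0025 m and angle between the z axis of plate_grip and the z axis of station_window, either way round below 0.04 rad and contact force between mask_plate and the fingers below 0.1 N), for 0.2 s.
At the end, for the whole second after the job is handed in: Plate let go and seated: window within 4 mm of the glass sideways and 2.5 mm of the deck, level to 0.04 rad. Barrel held still by the fingers (0.02 m/s, 0.2 rad/s), centre within 16 mm of the point 85 mm above the glass, axis within 0.18 rad of 25 degrees to the front (all of step 1 and distance between barrel_center and present below 0.016 m and angle between the z axis of barrel_center and the z axis of present, either way round below 0.18 rad and angle between barrel_center's own z axis and vertical below 0.8 rad and contact force between barrel and the fingers above 1 N and linear speed of barrel below 0.02 m/s and angular speed of barrel below 0.2 rad/s); the arm keeps its last pose, push and grip.
It fails at once if the loupe or the sachet bundle is moved by more than 30 mm (distance of any of sachets, loupe from where it was at the start of the episode above 0.03 m).
It also fails if it takes over 69 s, if anything falls off the work surface, if the arm or the gripper's body presses on something with over 40 N, if the wrist force passes 120 N, or if a joint passes its speed limit or range.

## Robot

A 6-joint arm with a two-finger parallel gripper is mounted at the origin on a cart in front of the work surface, level with it; the furniture and walls round the work are solid. World frame = base frame: x ahead of the robot, y to its left, z up, the work surface at z = 0. Lengths are in m, angles in rad, forces in N, time in s.
With the tool pointing down it reaches from about 0.35 to 0.85 m from the base axis. Payload 8.1 kg.
Tool frame: the origin (TCP) lies at the very end of the fingers, on their centre line; the grasp point (between the pads) lies 19 mm behind it; z points along the fingers, y is the line along which they close (so a half turn about z gives the same grasp; the last joint's range is limited). The gripper opens to 93 mm and grips with 3 to 60 N. Pads are 15 mm wide; open, the fingers measure 128 mm over their backs; the gripper's body (75 mm by 188 mm) begins 65 mm behind the grasp point.
Start: joints at [-1.206, 0.13, 1.488, -0, 1.523, -0.085], TCP at [0.261, -0.54, 0.219] pointing down, gripper open.
Joint ranges: [-2.96, 2.96], [-0.89, 2.26], [0.02, 2.5], [-1.34, 4.48], [0, 2.73], [-2.66, 2.66]. Speed limits (rad/s): [2.39, 2.39, 2.79, 3.14, 3.14, 3.14].

## Interface

Orientations are given as a rotation vector (axis times angle).
In Python, from plant import robot gives the robot as it stands. The module is installed in compiled form; this text tells all that it offers.
- The arm moves only by the tool play_rows, never from a script. Its argument "increments" is text: rows parted by semicolons, each of 5 numbers parted by spaces: the shift along the tool's x, y, z in mm, then the turn about the tool's z in degrees, then the closure, from -1 (fully open) to 1 (shut). In form: dx dy dz yaw claw; .... A call has 1 to 20 rows; each row is the pose to reach, as a shift and turn from the pose commanded when the call began, along the tool's axes at that moment; what a row does not reach only later rows make up. A row lasts 1/10 s, in which the tool goes at most 50 mm and 8.59 degrees, less where a joint would pass 70% of its speed; a pose out of reach is approached as far as the arm can. A call with a gripper value outside its range is refused whole. The fingers move at their own pace and stop on an object; "force" is the grip in N (left out, the last holds). Time passes only in rows, so rows that repeat a pose let the fingers close. It gives the time, the measured TCP pose, the force, the opening and the grip force at its end, in the units of the state.
- robot.read_state(): the state, without advancing time (a new reading comes with each control period).
- robot.read_camera(name): name is "scene" or "side" or "wrist"; returns the picture (400x640x3 uint8, blue, green, red); there is no depth.
- robot.calibration(name): a dict with "vertical_fov" (degrees; the focal length in pixels is half the picture's height over the tangent of half this angle, whatever the lens; pixels are square), "cx", "cy" (the principal point, pixels), "rvec" (rotation vector, rad) and "tvec" (3), from world to camera coordinates, as OpenCV has them. Camera axes: x right, y down, z forward; pixel columns grow to the right and rows downward; lengths in m; the calibration is good to about 2 mm. The wrist camera is an equidistant fisheye: a pixel r from the principal point sees the ray r / f radians off the axis. A picture is of the moment at which its call begins: read the wrist's pose just before it. calibration takes no time and is no camera call; for the wrist camera it gives the pose at the moment of the call.
- robot.close_job(): hands the job in; it is judged then, once.
Trained networks look in the newest picture that a camera, given by its name, has taken for a name from the list of things; names that differ only in an ending like _2 or _b are one class to them, and where a whole thing is asked for, a point or a joint stands for the part that bears it (a point fixed in the world has none). Each returns a list of dicts, best first, with "conf" (0 to 1); they miss things now and then, are a little off and sometimes report something else, mostly with a low value. They report only what shows in the picture. A call takes as long as a camera call. They do not tell look-alikes from the thing itself.
- robot.recognise(camera, query): "centre" ([x, y, z] in m, in world coordinates, good to about 4 mm: the middle of the surface that is visible of it).
- robot.regions_of(camera, query): "pixels" (400x640 bool, what is visible of it).
- robot.landmark_of(camera, query): "centre" ([x, y, z] in m, in world coordinates, good to about 4 mm: a listed point, or the origin of a listed thing).
The state is a dict: "t": time; "q": joint angles; "dq": joint speeds; "joint_torque": joint torques, N m; "tool_pos": TCP position; "orientation": TCP orientation; "force": force on the tool from outside, world axes, zero at the start; "wrist_torque": the same for the moment, N m; "opening": finger opening in m; "gripper_force": force on a finger pad.
Only numpy, scipy, OpenCV 4.12 (cv2) and the standard library are available. Lean on these libraries where they do the work, as an engineer would, in place of code of your own. Each camera call takes 0.05 s, during which the arm holds its last target. There are 200 camera calls.

## Working session

There is one attempt and no reset: what is moved stays moved. The work goes in short steps, Python scripts to look and compute and a tool call to move; the robot and the scene stay as the last step left them, time stands still between calls to the robot, and variables do not carry over. Pictures are saved under pics/ and viewed, at most 10 in all, crops included, and the job is handed in when it is done.

Besides the shell and the picture viewer there is one more tool, called after ">>>" as name(argument=value, ...), one argument or row to a line, values as JSON. play_rows: Moves the arm, as the interface text tells. Its arguments: {"type":"object","properties":{"increments":{"type":"string"},"force":{"type":"number"}},"required":["increments"]}

```bash
mkdir -p pics
cat > h.py <<'E'
import numpy as np, cv2
from plant import robot
from scipy.spatial.transform import Rotation as R
def cal(n):
    c=robot.calibration(n); f=200/np.tan(np.radians(c["vertical_fov"])/2)
    return f,c["cx"],c["cy"],R.from_rotvec(np.ravel(c["rvec"])).as_matrix(),np.ravel(c["tvec"])
def ray(n,u,v,z,c=None):
    f,cx,cy,M,t=c or cal(n); d=np.array([(u-cx)/f,(v-cy)/f])
    if n=="wrist":
        r=np.hypot(*d); s=np.sin(r)/r if r>1e-9 else 1; d=np.array([d[0]*s,d[1]*s,np.cos(r)])
    else: d=np.array([d[0],d[1],1])
    o=-M.T@t; w=M.T@d; return o+w*(z-o[2])/w[2]
def tool(p,s=None):
    s=s or robot.read_state(); return R.from_rotvec(s["orientation"]).inv().apply(np.array(p)-s["tool_pos"])*1000
def proj(n,p,c=None):
    f,cx,cy,M,t=c or cal(n); q=M@np.array(p)+t
    if n=="wrist":
        r=np.hypot(q[0],q[1]); th=np.arctan2(r,q[2]); return cx+f*th*q[0]/r, cy+f*th*q[1]/r
    return cx+f*q[0]/q[2], cy+f*q[1]/q[2]
E
python3 - <<'E'
from h import *
np.set_printoptions(precision=4,suppress=True)
s=robot.read_state(); print(s["t"],s["tool_pos"],s["orientation"],s["opening"],R.from_rotvec(s["orientation"]).as_matrix())
for n in ["scene","side","wrist"]:
    im=robot.read_camera(n); cv2.imwrite(f"pics/{n}0.png",im)
    f,cx,cy,M,t=cal(n); print(n,f,cx,cy,-M.T@t,M[2])
    for q in ["station_window","plate_grip","plate_window","barrel_center","nest","spare_barrel","loupe","sachets"]:
        print(n,q,[(np.round(d["centre"],3).tolist(),round(d["conf"],2),np.round(proj(n,d["centre"])).tolist()) for d in robot.landmark_of(n,q)][:5])
E
```

```text
0.0 [ 0.2607 -0.5398  0.2176] [-3.0607 -0.7002  0.0005] 0.09310406034399703 [[ 0.9005  0.4348 -0.0007]
 [ 0.4348 -0.9005  0.0017]
 [ 0.0001 -0.0019 -1.    ]]
scene 450.1111289328314 318.4936642188568 196.97763598844824 [-0.1668  0.3492  0.9237] [ 0.6031 -0.4875 -0.6313]
scene station_window [([0.52, -0.005, 0.044], 0.79, [256.0, 277.0])]
scene plate_grip [([0.484, -0.423, 0.023], 0.73, [382.0, 222.0])]
scene plate_window [([0.517, -0.429, -0.001], 0.65, [375.0, 221.0])]
scene barrel_center []
scene nest []
scene spare_barrel []
scene loupe [([0.462, -0.587, -0.003], 0.69, [424.0, 211.0])]
scene sachets [([0.734, 0.058, -0.0], 0.84, [197.0, 252.0])]
side 386.66843964730657 324.83640916772595 206.1264881438121 [ 0.4413 -1.0405  0.7595] [ 0.128   0.7613 -0.6356]
side station_window [([0.521, -0.003, 0.05], 0.82, [295.0, 173.0])]
side plate_grip [([0.487, -0.422, 0.021], 0.75, [303.0, 279.0])]
side plate_window [([0.518, -0.428, -0.001], 0.79, [316.0, 285.0])]
side barrel_center [([0.463, -0.29, 0.016], 0.73, [288.0, 244.0]), ([0.471, -0.184, 0.024], 0.6, [286.0, 216.0]), ([0.554, -0.288, 0.016], 0.53, [321.0, 239.0])]
side nest [([0.47, -0.181, 0.001], 0.78, [287.0, 222.0])]
side spare_barrel [([0.656, -0.351, -0.004], 0.73, [362.0, 256.0])]
side loupe [([0.461, -0.589, -0.004], 0.5, [302.0, 348.0])]
side sachets []
wrist 309.70691628693146 323.2210557443163 199.56145773679822 [ 0.3291 -0.5068  0.3852] [-0.2453 -0.1194 -0.9621]
wrist station_window []
wrist plate_grip []
wrist plate_window []
wrist barrel_center []
wrist nest []
wrist spare_barrel []
wrist loupe [([0.462, -0.587, -0.003], 0.68, [425.0, 53.0])]
wrist sachets []
```

View pics/side0.png

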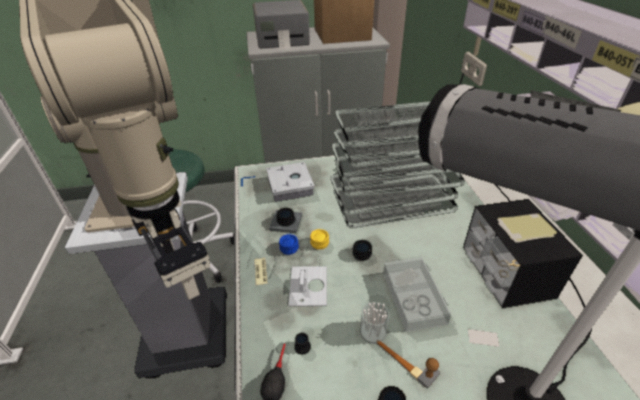

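View pics/scene0.png

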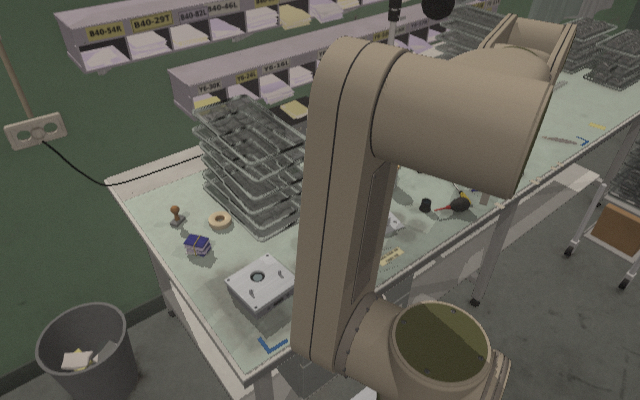

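Side view shows the mask plate at (308,286) and the loupe at (302,343). Candidates for the barrel:
- Black one in the grey nest at (286,216): this is the one wanted.
- Blue look-alike at (289,244).
- Yellow look-alike at (319,239).
- Black spare standing on the bare bench at (362,250).

In the scene view the camera housing is at (260,278). I'll go above the plate first.

>>> play_rows(
  increments="252 -8 0 -54 -1;252 -8 0 -54 -1;252 -8 0 -54 -1;252 -8 0 -54 -1;252 -8 0 -54 -1;252 -8 0 -54 -1;252 -8 0 -54 -1;252 -8 0 -54 -1;252 -8 0 -54 -1",
)

```text
t: 2.25
tool_pos: [0.4842, -0.4236, 0.2186]
orientation: [-2.412, -2.012, 0.0]
force: [0.4, -0.3, -0.4]
opening: 0.0928
gripper_force: 0.0
```

Run:
```python
from h import *
np.set_printoptions(precision=4,suppress=True)
s=robot.read_state(); print(s["t"],s["tool_pos"],R.from_rotvec(s["orientation"]).as_matrix()[:,:2].T)
ims=[robot.read_camera(n) for n in ["wrist","side"]]
cv2.imwrite("pics/w1.png",ims[0]); 
c=cv2.resize(ims[1][150:300,230:390],None,fx=5,fy=5,interpolation=cv2.INTER_CUBIC)[:600] if 0 else cv2.resize(ims[1][155:275,235:395],None,fx=5,fy=5,interpolation=cv2.INTER_CUBIC)
cv2.imwrite("pics/s1.png",c)
for n,qs in [("wrist",["plate_grip","plate_window","barrel_center","nest"]),("side",["station_window","barrel_center","nest"])]:
  for q in qs:
    print(n,q,[(np.round(d["centre"],4).tolist(),round(d["conf"],2),np.round(proj(n,d["centre"])).tolist()) for d in robot.landmark_of(n,q)][:4])
```

```text
2.25 [ 0.4842 -0.4236  0.2186] [[ 0.1794  0.9838  0.    ]
 [ 0.9838 -0.1794 -0.0001]]
wrist plate_grip [([0.4819, -0.4187, 0.0217], 0.71, [321.0, 174.0])]
wrist plate_window [([0.5144, -0.427, 0.0003], 0.58, [347.0, 173.0])]
wrist barrel_center [([0.5481, -0.2883, 0.0158], 0.82, [356.0, 57.0]), ([0.466, -0.2937, 0.0194], 0.61, [288.0, 73.0])]
wrist nest []
side station_window [([0.5221, -0.0042, 0.0457], 0.74, [296.0, 174.0])]
side barrel_center [([0.4723, -0.1802, 0.027], 0.81, [286.0, 215.0]), ([0.5551, -0.2866, 0.0175], 0.71, [321.0, 238.0]), ([0.4653, -0.2917, 0.0162], 0.53, [288.0, 245.0])]
side nest [([0.4688, -0.1796, -0.0014], 0.7, [286.0, 222.0])]
```

View pics/w1.png

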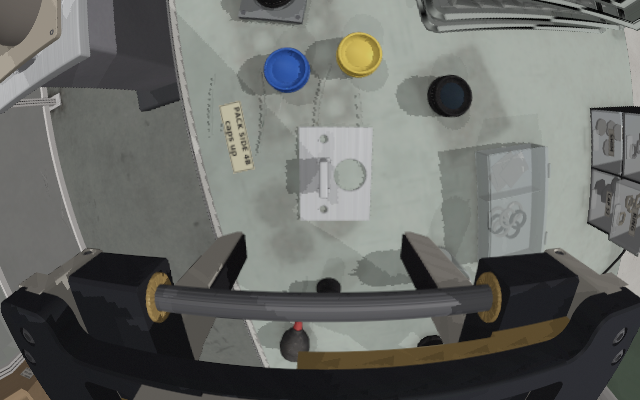

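View pics/s1.png

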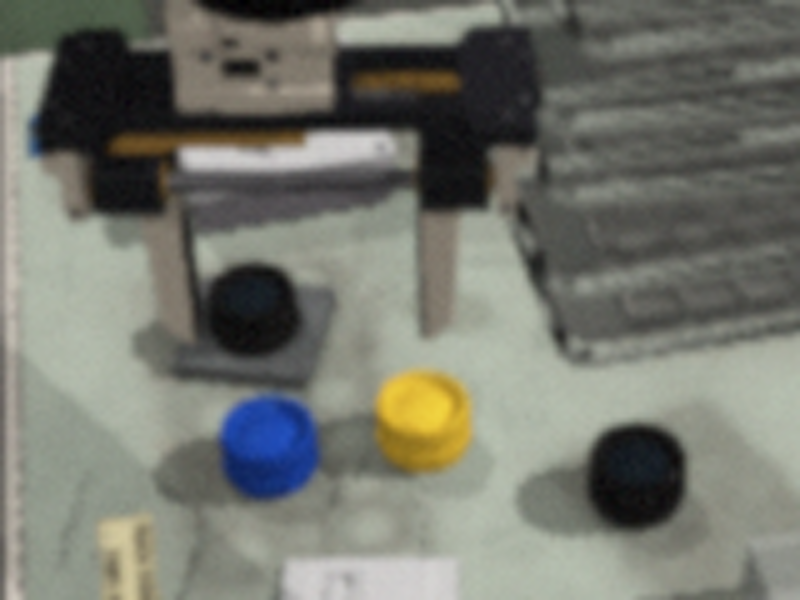

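Wrist view: the plate's pin holes are at (323,139) and (323,210), its window at (350,175) and its rib around (324,180). The crop confirms that the black barrel stands in the grey nest, with the blue, yellow and black spare barrels apart from it.

Run:
```python
from h import *
np.set_printoptions(precision=4,suppress=True)
im=cv2.imread("pics/w1.png"); g=cv2.GaussianBlur(cv2.cvtColor(im,cv2.COLOR_BGR2GRAY),(3,3),0)
def cen(u,v,r):
    p=g[v-r:v+r+1,u-r:u+r+1].astype(float); w=np.clip(np.median(p)-15-p,0,None) 
    yy,xx=np.mgrid[-r:r+1,-r:r+1]; return u+(w*xx).sum()/w.sum(), v+(w*yy).sum()/w.sum()
a=cen(323,139,7); b=cen(323,210,7); print(a,b)
A=ray("wrist",*a,.004);B=ray("wrist",*b,.004);W=ray("wrist",350,175,.004); m=(A+B)/2; print(A,B,W,m,np.linalg.norm(A-B),np.linalg.norm(W-m))
d=A-B; print("plate x angle",np.degrees(np.arctan2(-d[0],d[1])), np.degrees(np.arctan2(*(W-m)[1::-1])))
print(tool([*m[:2],.021]))
```

```text
(np.float64(325.1393188854489), np.float64(138.39009287925697)) (np.float64(324.0451786918409), np.float64(209.1577882670263))
[ 0.4948 -0.379   0.004 ] [ 0.4774 -0.4682  0.004 ] [ 0.5175 -0.4297  0.004 ] [ 0.4861 -0.4236  0.004 ] 0.09091742912663917 0.03196107341441966
plate x angle -11.082907318422617 -11.115544293446016
[  0.4469   1.8116 197.6685]
```

>>> play_rows(
  increments="0 2 190 0.8 -1;0 2 190 0.8 -1;0 2 190 0.8 -1;0 2 190 0.8 -1;0 2 190 0.8 -1;0 2 208 0.8 -1;0 2 208 0.8 -1;0 2 208 0.8 1;0 2 208 0.8 1;0 2 208 0.8 1;0 2 208 0.8 1;0 2 208 0.8 1;0 2 208 0.8 1;0 2 208 0.8 1;0 2 208 0.8 1;0 2 208 0.8 1",
  force=30,
)

```text
t: 4.3
tool_pos: [0.4863, -0.4238, 0.0105]
orientation: [-2.425, -1.998, 0.0]
force: [-0.2, 0.0, -0.2]
opening: 0.0257
gripper_force: 0.0
```

>>> play_rows(
  increments="0 0 0 0 1;0 0 0 0 1;0 0 0 0 1;0 0 0 0 1;0 0 -40 0 1;0 0 -80 0 1;0 0 -120 0 1;0 0 -160 0 1;0 0 -190 0 1;60 -12 -190 0 1;120 -25 -190 0 1;180 -38 -190 0 1;240 -52 -190 0 1;280 -62 -190 0 1;287 -62 -190 0 1;287 -62 -190 0 1;287 -62 -190 0 1",
)

```text
t: 6.0
tool_pos: [0.4805, -0.1296, 0.2007]
orientation: [2.422, 2.0, 0.0]
force: [-0.7, -0.8, -1.8]
opening: 0.0096
gripper_force: 30.0
```

Run:
```python
from h import *
np.set_printoptions(precision=4,suppress=True)
s=robot.read_state(); print(s["t"],s["tool_pos"],R.from_rotvec(s["orientation"]).as_matrix()[:,:2].T,s["opening"],s["gripper_force"])
im=robot.read_camera("wrist")
cv2.imwrite("pics/w2.png",im)
for n,qs in [("wrist",["plate_grip","plate_window","station_window","barrel_center"])]:
  for q in qs:
    print(n,q,[(np.round(d["centre"],4).tolist(),round(d["conf"],2),np.round(proj(n,d["centre"])).tolist()) for d in robot.landmark_of(n,q)][:4])
```

```text
6.0 [ 0.4805 -0.1296  0.2007] [[ 0.1888  0.982  -0.0004]
 [ 0.982  -0.1888  0.0005]] 0.009612486290446835 29.998447000980377
wrist plate_grip [([0.4817, -0.1244, 0.212], 0.69, [323.0, 244.0])]
wrist plate_window []
wrist station_window [([0.5223, -0.0084, 0.0459], 0.89, [340.0, 63.0])]
wrist barrel_center []
```

View pics/w2.png

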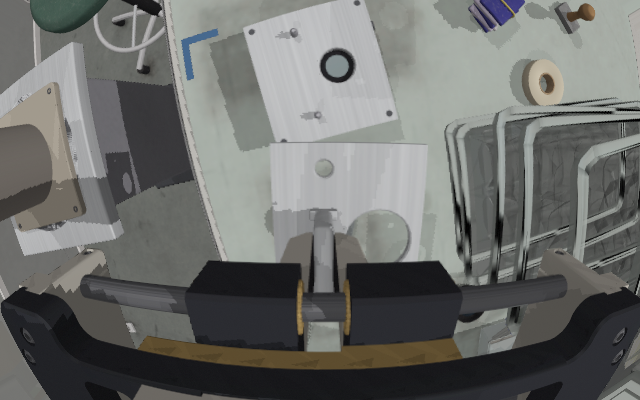

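Wrist view: the glass is at (338,65), the pins at about (293,33) and (318,115), and the deck's corner screws at (249,32), (357,3), (389,113) and (284,141). The held plate shows one hole at (324,168) and its window at (380,237). I'll zoom in on the deck.

Run:
```python
from h import *
im=cv2.imread("pics/w2.png"); cv2.imwrite("pics/w2c.png",cv2.resize(im[0:145,230:410],None,fx=4,fy=4,interpolation=cv2.INTER_CUBIC))
np.set_printoptions(precision=4,suppress=True)
P=[ray("wrist",u,v,.045) for u,v in [(249,32),(357,3),(389,113),(284,141),(338,65)]]
for p in P: print(p)
print(np.mean(P[:4],0))
for a,b in [(0,1),(3,2),(3,0),(2,1)]:
    d=P[b]-P[a]; print(np.linalg.norm(d),np.degrees(np.arctan2(d[1],d[0])))
print(ray("wrist",324,168,.195),ray("wrist",380,237,.195))
```

```text
[0.4365 0.047  0.045 ]
[0.553  0.0553 0.045 ]
[ 0.5627 -0.0679  0.045 ]
[ 0.4495 -0.0764  0.045 ]
[ 0.5197 -0.0094  0.045 ]
[ 0.5004 -0.0105  0.045 ]
0.11680988842457676 4.090873936236229
0.11348913505565911 4.288604783256093
0.12406104470267096 96.03001746541771
0.12360145061886067 94.49720245570714
[ 0.4895 -0.0866  0.195 ] [ 0.5148 -0.1346  0.195 ]
```

View pics/w2c.png

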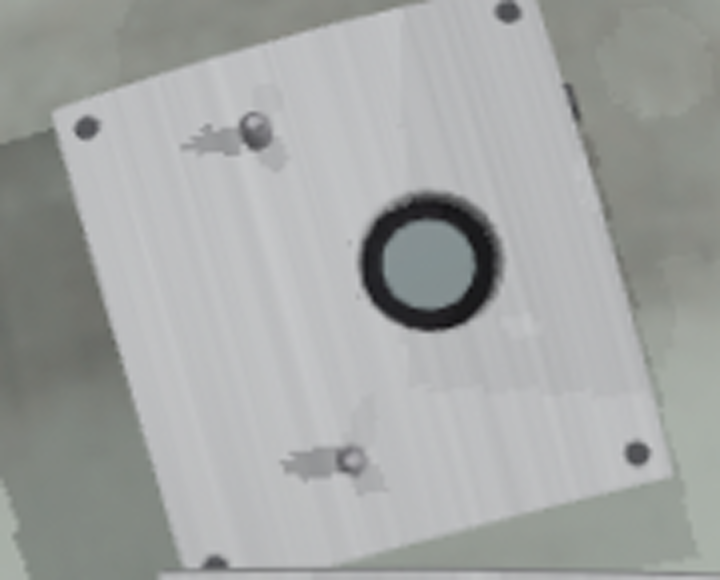

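Deck crop: glass at full-picture (337.5,65.3), pin tips at (294.5,32) and (318,115). The station yaw is about +4.5°. I'll turn the plate to match, come lower and take one close look.

>>> play_rows(
  increments="10 13 30 -8 1;10 13 60 -15.6 1;10 13 80 -15.6 1;10 13 80 -15.6 1;10 13 80 -15.6 1;10 13 80 -15.6 1",
)

```text
t: 6.85
tool_pos: [0.4961, -0.1239, 0.1224]
orientation: [2.131, 2.305, 0.002]
force: [-0.0, 0.4, -2.0]
opening: 0.0097
gripper_force: 30.0
```

Run:
```python
from h import *
np.set_printoptions(precision=4,suppress=True)
s=robot.read_state(); print(s["t"],s["tool_pos"],R.from_rotvec(s["orientation"]).as_matrix()[:,:2].T)
im=robot.read_camera("wrist")
cv2.imwrite("pics/w3.png",im); 
for p in [(.5197,-.0094,.045),(.4868,-.012,.045)]: print(proj("wrist",p))
cv2.imwrite("pics/w3c.png",cv2.resize(im[20:300,200:460],None,fx=2.1,fy=2.1,interpolation=cv2.INTER_CUBIC))
```

```text
6.85 [ 0.4961 -0.1239  0.1224] [[-0.0785  0.9969 -0.001 ]
 [ 0.9969  0.0785  0.0022]]
(np.float64(364.56286050933977), np.float64(69.17517976680276))
(np.float64(322.09186163565363), np.float64(68.41210230726517))
```

View pics/w3c.png

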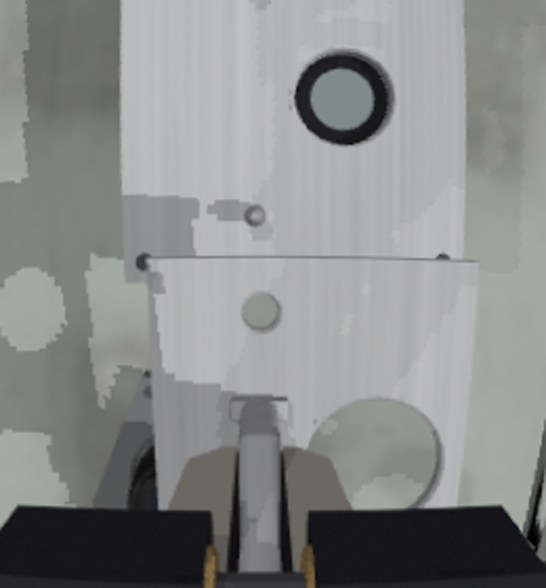

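Crop: the glass centre is at (362.9,67.1) in the full picture, the near pin's tip at (321.4,121.4), and the plate's hole at (324.3,168.1). The deck edges run at u≈257 and u≈421.

Run:
```python
from h import *
np.set_printoptions(precision=4,suppress=True)
c=cal("wrist"); im=cv2.imread("pics/w3.png"); g=cv2.GaussianBlur(cv2.cvtColor(im,cv2.COLOR_BGR2GRAY),(3,3),0).astype(float)
G=ray("wrist",362.9,67.1,.045,c); P=ray("wrist",321.4,121.4,.059,c); Pb=ray("wrist",321,122.8,.045,c)
H=ray("wrist",324.3,168.1,.117,c)
print("glass",G,"pin",P,Pb,"hole",H, np.linalg.norm((G-P)[:2]))
d=(P-G)[:2]; print("yaw from pin",np.degrees(np.arctan2(d[1],d[0])-np.arctan2(-45,-33)))
for u0,lo,hi in [(257,5,110),(421,5,100)]:
    pts=[]
    for v in range(lo,hi):
        r=g[v,u0-6:u0+7]; k=np.abs(np.diff(r)).argmax(); pts.append(ray("wrist",u0-6+k+.5,v,.045,c)[:2])
    pts=np.array(pts); 
    for _ in range(3):
        b=np.polyfit(pts[:,1],pts[:,0],1); e=pts[:,0]-np.polyval(b,pts[:,1]); pts=pts[abs(e)<1.5*e.std()+1e-4]
    print("edge yaw",-np.degrees(np.arctan(b[0])),"x at y=-.0094",np.polyval(b,-.0094),len(pts),e.std())
s=robot.read_state(); M=R.from_rotvec(s["orientation"]).as_matrix(); print("tool y ang",np.degrees(np.arctan2(M[1,1],M[0,1])), s["tool_pos"])
q=np.array([*s["tool_pos"][:2]]); 
th=np.arctan2(M[1,1],M[0,1]); print("hole expected",q+.045*np.array([-np.sin(th),np.cos(th)]))
```

```text
glass [ 0.5183 -0.0079  0.045 ] pin [ 0.4896 -0.0535  0.059 ] [ 0.4893 -0.055   0.045 ] hole [ 0.4933 -0.078   0.117 ] 0.053929203956535
yaw from pin 4.088533964417638
edge yaw 4.840182878167342 x at y=-.0094 0.43521374296349097 105 0.0002941641432564311
edge yaw 5.022715465857738 x at y=-.0094 0.5663260837217856 81 0.00016151821706600694
tool y ang 4.519852263538268 [ 0.4962 -0.1238  0.1225]
hole expected [ 0.4926 -0.0789]
```

>>> play_rows(
  increments="50 -2 0 -0.4 1;100 -2 0 -0.4 1;113 -2.4 0 -0.4 1;113 -2.4 15 -0.4 1;113 -2.4 30 -0.4 1;113 -2.4 44 -0.4 1;113 -2.4 44 -0.4 1;113 -2.4 44 -0.4 1;113 -2.4 44 -0.4 1",
)

```text
t: 7.8
tool_pos: [0.4843, -0.0112, 0.0773]
orientation: [2.123, 2.314, 0.001]
force: [0.6, 0.0, -1.4]
opening: 0.0101
gripper_force: 30.0
```

Run:
```python
from h import *
np.set_printoptions(precision=4,suppress=True)
s=robot.read_state(); M=R.from_rotvec(s["orientation"]).as_matrix(); print(s["t"],s["tool_pos"],"tool y ang",np.degrees(np.arctan2(M[1,1],M[0,1])),M[:,2])
im=robot.read_camera("wrist")
cv2.imwrite("pics/w4.png",im); 
cv2.imwrite("pics/w4c.png",cv2.resize(im[140:250,270:400],None,fx=5,fy=5,interpolation=cv2.INTER_CUBIC))
```

```text
7.8 [ 0.4843 -0.0112  0.0773] tool y ang 4.92589642314776 [ 0.001  -0.0002 -1.    ]
```

View pics/w4c.png

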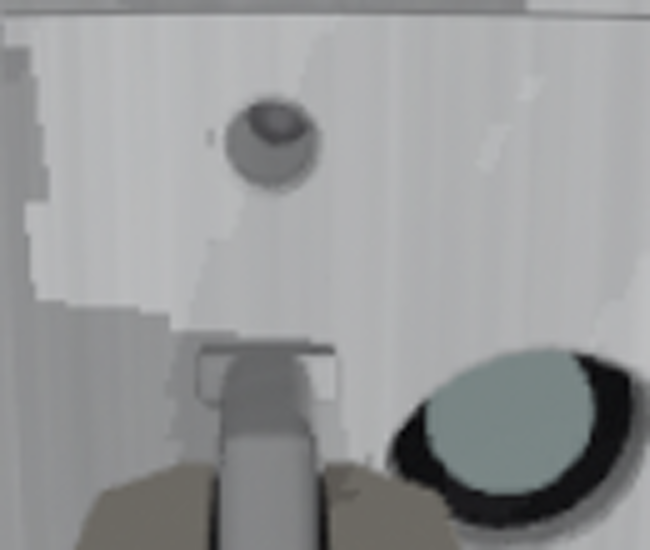

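Crop: looking through the +y hole (centre (324.4,168.6)) the pin tip shows at about (326,164). It lies off centre towards tool +x.

Run:
```python
from h import *
np.set_printoptions(precision=4,suppress=True)
s=robot.read_state(); c=cal("wrist"); M=R.from_rotvec(s["orientation"]).as_matrix()
zb=s["tool_pos"][2]-.0105
for n,p in [("hole top",ray("wrist",324.4,168.6,zb+.005,c)),("tip",ray("wrist",326,164,.059,c)),("tip low",ray("wrist",325.4,169,.057,c))]: print(n,tool(p,s))
for z in (zb+.005,zb): print(proj("wrist",s["tool_pos"]+M@[.045,0,z-s["tool_pos"][2]],c))
# lens glass: fit dark/teal right boundary: predicted recess rim, window rim pixel positions (rightmost/lowest)
for nm,ctr,r,z in [("window top",s["tool_pos"]+M@[0,.033,0],.0205,zb+.005),("window bot",s["tool_pos"]+M@[0,.033,0],.0205,zb)]:
    pts=[proj("wrist",[ctr[0]+r*np.cos(a),ctr[1]+r*np.sin(a),z],c) for a in np.linspace(0,6.28,60)]
    pts=(np.array(pts)-[270,140])*5; print(nm,pts.min(0),pts.max(0))
pts=[proj("wrist",[*( (s["tool_pos"]+M@[0,.033,0])[:2]+.0185*np.array([np.cos(a),np.sin(a)])),.045],c) for a in np.linspace(0,6.28,60)]
pts=(np.array(pts)-[270,140])*5; print("recess if aligned",pts.min(0),pts.max(0))
```

```text
hole top [45.5555  0.7141  5.4863]
tip [46.0627  1.7361 18.424 ]
tip low [42.6263  1.393  20.4247]
(np.float64(323.1395206657914), np.float64(173.29478360557385))
(np.float64(323.1430149341809), np.float64(175.15782933289543))
window top [368.8709 354.1479] [696.5086 658.9536]
window bot [366.3241 341.4024] [686.4389 640.4316]
recess if aligned [370.8357 306.5828] [633.1495 555.1924]
```

Run:
```python
from h import *
s=robot.read_state(); c=cal("wrist"); M=R.from_rotvec(s["orientation"]).as_matrix()
im=cv2.imread("pics/w4.png"); k=5; u0,v0=300,145
big=cv2.resize(im[v0:v0+120,u0:u0+150],None,fx=k,fy=k,interpolation=cv2.INTER_CUBIC)
T=s["tool_pos"]; zb=T[2]-.0105
def circ(tx,ty,r,z,col):
    pts=[]
    for a in np.linspace(0,2*np.pi,80):
        p=T+M@np.array([tx+r*np.cos(a),ty+r*np.sin(a),0]); pts.append(proj("wrist",[p[0],p[1],z],c))
    pts=((np.array(pts)-[u0,v0]+.5)*k).astype(int); cv2.polylines(big,[pts],True,col,1)
circ(0,.033,.0205,zb+.005,(0,255,0)); circ(0,.033,.0205,zb,(0,160,0))
circ(0,.033,.0185,.045,(0,0,255)); 
circ(.045,0,.005,zb+.005,(0,255,0)); circ(.045,0,.005,zb,(0,160,0)); circ(.045,0,.004,.045,(0,0,255)); circ(.045,0,.002,.059,(255,0,255))
cv2.imwrite("pics/w4o.png",big)
```

```text
(no output)
```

View pics/w4o.png

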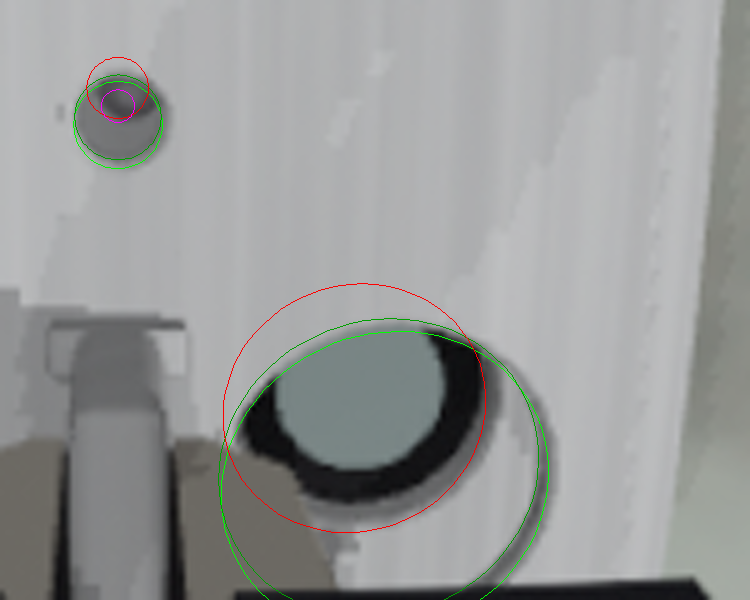

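The overlay shows the hole, pin and recess within about 1 mm of alignment, with a small shift towards +x and +y of the tool. I'll correct for that and lower gently.

>>> play_rows(
  increments="0.6 0.8 3 0 1;0.6 0.8 6 0 1;0.6 0.8 8 0 1;0.6 0.8 10 0 1;0.6 0.8 12 0 1;0.6 0.8 14 0 1;0.6 0.8 16 0 1;0.6 0.8 16 0 1",
)

```text
t: 8.65
tool_pos: [0.4844, -0.0099, 0.0604]
orientation: [-2.123, -2.316, -0.0]
force: [0.6, 0.0, -1.5]
opening: 0.0097
gripper_force: 30.0
```

>>> play_rows(
  increments="0 0 2 0 1;0 0 4 0 1;0 0 5 0 1;0 0 5.5 0 1;0 0 5.5 0 1",
)

```text
t: 9.15
tool_pos: [0.4844, -0.0099, 0.0555]
orientation: [-2.123, -2.316, 0.0]
force: [-2.8, 0.4, 4.0]
opening: 0.0097
gripper_force: 30.0
```

>>> play_rows(
  increments="0 0 0 0 -1;0 0 0 0 -1;0 0 0 0 -1;0 0 0 0 -1;0 0 0 0 -1;0 0 0 0 -1;0 0 -30 0 -1;0 0 -70 0 -1;0 0 -110 0 -1;0 0 -140 0 -1;0 0 -140 0 -1",
)

```text
t: 10.25
tool_pos: [0.4874, -0.0103, 0.2008]
orientation: [2.118, 2.31, 0.008]
force: [-0.1, -0.0, 0.4]
opening: 0.0916
gripper_force: 0.0
```

Run:
```python
from h import *
np.set_printoptions(precision=4,suppress=True)
s=robot.read_state(); M=R.from_rotvec(s["orientation"]).as_matrix(); print(s["t"],s["tool_pos"],s["force"],s["opening"],M[:,:2].T)
im=robot.read_camera("wrist"); c=cal("wrist"); cv2.imwrite("pics/w5.png",im); robot.read_camera("side")
for n,qs in [("wrist",["plate_grip","plate_window","station_window","barrel_center"]),("side",["plate_grip","plate_window","barrel_center","nest"])]:
  for q in qs:
    print(n,q,[(np.round(d["centre"],4).tolist(),round(d["conf"],2),np.round(proj(n,d["centre"])).tolist()) for d in robot.landmark_of(n,q)][:4])
```

```text
10.25 [ 0.4874 -0.0103  0.2008] [-0.1357 -0.0014  0.3903] 0.0915544242984187 [[-0.0867  0.9962 -0.0019]
 [ 0.9962  0.0867  0.0088]]
wrist plate_grip [([0.4851, -0.0066, 0.066], 0.64, [325.0, 189.0])]
wrist plate_window []
wrist station_window [([0.5213, -0.0101, 0.0439], 0.73, [359.0, 191.0])]
wrist barrel_center [([0.464, -0.2917, 0.0189], 0.74, [295.0, 363.0]), ([0.4674, -0.1797, 0.0225], 0.7, [300.0, 308.0]), ([0.5472, -0.2888, 0.0174], 0.61, [349.0, 364.0]), ([0.5167, -0.0077, 0.1317], 0.32, [366.0, 215.0])]
side plate_grip [([0.4873, -0.0119, 0.0689], 0.56, [285.0, 170.0])]
side plate_window [([0.5178, -0.0099, 0.0488], 0.82, [294.0, 174.0])]
side barrel_center [([0.5547, -0.2883, 0.0151], 0.86, [321.0, 239.0]), ([0.473, -0.1809, 0.0229], 0.75, [287.0, 216.0]), ([0.4665, -0.2891, 0.0207], 0.7, [289.0, 243.0])]
side nest [([0.4673, -0.1803, -0.0003], 0.65, [286.0, 222.0])]
```

>>> play_rows(
  increments="-50 -10 0 8 -1;-100 -20 0 16 -1;-150 -30 0 25 -1;-168 -32 0 33 -1;-168 -32 0 42 -1;-168 -32 0 50 -1;-168 -32 0 59 -1;-168 -32 0 67 -1;-168 -32 0 76 -1;-168 -32 0 84 -1;-168 -32 0 90 -1;-168 -32 0 90 -1;-168 -32 0 90 -1;-168 -32 0 90 -1",
)

```text
t: 12.15
tool_pos: [0.467, -0.18, 0.195]
orientation: [-3.138, -0.14, 0.0]
force: [0.2, -0.5, -0.3]
opening: 0.0929
gripper_force: 0.0
```

Run:
```python
from h import *
np.set_printoptions(precision=4,suppress=True)
s=robot.read_state(); M=R.from_rotvec(s["orientation"]).as_matrix(); print(s["t"],s["tool_pos"],M[:,:2].T)
im=robot.read_camera("wrist"); c=cal("wrist"); cv2.imwrite("pics/w6.png",im)
for q in ["barrel_center","nest","plate_grip"]:
    for d in robot.landmark_of("wrist",q)[:4]: print(q,np.round(d["centre"],4),round(d["conf"],2),np.round(proj("wrist",d["centre"],c)), tool(d["centre"],s))
for d in robot.regions_of("wrist","barrel_center")[:4]:
    p=d["pixels"]; v,u=np.nonzero(p); print(d["conf"],p.sum(),u.mean(),v.mean(),u.min(),u.max(),v.min(),v.max(),im[p].mean(0))
```

```text
12.15 [ 0.467 -0.18   0.195] [[ 0.996   0.0892 -0.0002]
 [ 0.0892 -0.996  -0.0001]]
barrel_center [ 0.4621 -0.2902  0.0183] 0.84 [416. 194.] [-14.7065 109.3453 176.7184]
barrel_center [ 0.4663 -0.1791  0.0205] 0.77 [323. 182.] [ -0.6158  -0.9378 174.5305]
barrel_center [ 0.547  -0.2848  0.018 ] 0.59 [422. 122.] [ 70.3368 111.5381 177.0052]
nest [ 0.4839 -0.0087  0.0643] 0.55 [164. 163.] [  32.1036 -169.095   130.7474]
plate_grip [ 0.4805 -0.0059  0.0654] 0.98 [162. 166.] [  28.9667 -172.1872  129.6483]
0.79 1860 323.2924731182796 181.6225806451613 300 347 157 205 [34.5425 31.6957 29.4511]
0.63 1801 423.33092726263186 118.2576346474181 399 448 95 141 [ 62.6396 133.2587 152.0788]
0.58 1760 415.76363636363635 191.95113636363635 392 439 168 216 [132.9398  70.4682  40.8705]
```

>>> play_rows(
  increments="1 0 50 0 -1;1 0 100 0 -1;1 0 140 0 -1;1 0 165 0 -1;1 0 179 0 -1;1 0 180 0 -1;1 0 180 0 0.5;1 0 180 0 0.5;1 0 180 0 0.5;1 0 180 0 0.5;1 0 180 0 0.5;1 0 180 0 0.5;1 0 180 0 0.5;1 0 180 0 0.5;1 0 180 0 0.5;1 0 180 0 0.5",
  force=6,
)

```text
t: 14.0
tool_pos: [0.4683, -0.1801, 0.0154]
orientation: [3.138, 0.136, 0.001]
force: [-0.4, -0.7, 5.7]
opening: 0.0515
gripper_force: 6.1
```

>>> play_rows(
  increments="0 0 -5 0 0.5;0 0 -15 0 0.5;0 0 -40 0 0.5;0 0 -80 0 0.5;0 0 -120 0 0.5;0 0 -120 0 0.5;0 0 -120 0 0.5",
)

```text
t: 14.7
tool_pos: [0.469, -0.1804, 0.1369]
orientation: [3.137, 0.136, 0.004]
force: [0.4, -0.3, -1.6]
opening: 0.0517
gripper_force: 6.0
```

Run:
```python
from h import *
np.set_printoptions(precision=4,suppress=True)
s=robot.read_state(); M=R.from_rotvec(s["orientation"]).as_matrix(); print(s["t"],s["tool_pos"],s["force"],s["opening"],s["gripper_force"])
a=robot.read_camera("wrist"); b=robot.read_camera("side"); cw=cal("wrist"); cs=cal("side")
for n in ["wrist","side"]:
  for d in robot.landmark_of(n,"barrel_center")[:4]: print(n,np.round(d["centre"],4),round(d["conf"],2), tool(d["centre"],s))
  for q in ["plate_grip","plate_window","station_window"]:
    for d in robot.landmark_of(n,q)[:1]: print(n,q,np.round(d["centre"],4),round(d["conf"],2))
w=cv2.resize(a[100:300,220:420],None,fx=2,fy=2,interpolation=cv2.INTER_CUBIC)
u,v=map(int,proj("side",s["tool_pos"],cs)); p=cv2.resize(b[v-60:v+40,u-50:u+50],(400,400),interpolation=cv2.INTER_CUBIC)
cv2.imwrite("pics/b1.png",np.hstack([w,p])); cv2.imwrite("pics/b1w.png",a); cv2.imwrite("pics/b1s.png",b); print(u,v)
```

```text
14.7 [ 0.469  -0.1804  0.1369] [ 0.4077 -0.3257 -1.558 ] 0.05173283124461686 5.99010907302727
wrist [ 0.4705 -0.1803  0.143 ] 0.85 [ 1.5339  0.0402 -6.1139]
wrist [ 0.4599 -0.5876 -0.0019] 0.75 [-44.7297 404.6419 139.3468]
wrist [ 0.5449 -0.285   0.0168] 0.71 [ 66.231  110.5804 120.4525]
wrist [ 0.4632 -0.292   0.0219] 0.69 [-15.7539 110.4812 115.1268]
wrist plate_grip [ 0.4823 -0.0081  0.0654] 0.63
wrist plate_window [ 0.5148 -0.0051  0.0491] 0.97
wrist station_window [ 0.5179 -0.0092  0.0438] 0.6
side [ 0.5513 -0.2858  0.0171] 0.78 [ 72.5384 111.9326 120.1721]
side [ 0.4621 -0.2912  0.0148] 0.72 [-16.7999 109.5768 122.2224]
side [ 0.4714 -0.1828  0.1446] 0.51 [ 2.2182  2.6115 -7.7076]
side plate_grip [ 0.4853 -0.0122  0.0676] 0.45
side plate_window [ 0.517 -0.008  0.046] 0.53
side station_window [ 0.5222 -0.0044  0.0484] 0.96
282 184
```

The barrel is held with its centre about 7 mm above the TCP. I'll tip it by pressing the back of its foot on the deck's front edge while the grip is light.

>>> play_rows(
  increments="-10 -40 0 0 0.5;-20 -80 0 0 0.5;-30 -120 0 0 0.5;-42 -160 0 0 0.5;-42 -167 20 0 0.5;-42 -167 50 0 0.5;-42 -167 72 0 0.5;-42 -167 72 0 0.5;-42 -167 72 0 0.5;-42 -167 72 0 0.5",
  force=5,
)

```text
t: 16.2
tool_pos: [0.4129, -0.0175, 0.0646]
orientation: [3.138, 0.136, 0.003]
force: [0.3, -0.1, -0.1]
opening: 0.0516
gripper_force: 5.0
```

Run:
```python
from h import *
np.set_printoptions(precision=4,suppress=True)
s=robot.read_state(); M=R.from_rotvec(s["orientation"]).as_matrix(); print(s["t"],s["tool_pos"],s["force"],s["opening"],s["gripper_force"],M[:,0])
for n in ["wrist","side","scene"]:
  im=robot.read_camera(n); cv2.imwrite(f"pics/c1{n}.png",im)
  for d in robot.landmark_of(n,"barrel_center")[:4]: 
    t=tool(d["centre"],s)
    if np.linalg.norm(t)<50: print(n,np.round(d["centre"],4),round(d["conf"],2), t)
ex=np.array([.9963,.0854]); print("x_s of TCP",(s["tool_pos"][:2]-[.5187,-.0085])@ex)
```

```text
16.2 [ 0.4129 -0.0175  0.0646] [ 0.2581 -0.1112 -0.1022] 0.0515714538999121 4.991261664181366 [0.9963 0.0864 0.002 ]
wrist [ 0.4152 -0.0185  0.0745] 0.63 [ 2.2673  1.1862 -9.8571]
side [ 0.4178 -0.0183  0.0722] 0.67 [ 4.8703  1.2105 -7.5519]
scene [ 0.4122 -0.0158  0.0734] 0.58 [-0.4903 -1.7635 -8.7641]
x_s of TCP -0.10621987091996493
```

>>> play_rows(
  increments="0 0 5 0 0.5;0 0 9 0 0.5;0 0 11 0 0.5;0 0 12 0 0.5;0 0 13 0 0.5;0 0 14 0 0.5;0 0 15 0 0.5;0 0 16 0 0.5;0 0 17 0 0.5;0 0 17 0 0.5",
)

```text
t: 17.5
tool_pos: [0.4114, -0.0172, 0.0458]
orientation: [-3.139, -0.136, 0.001]
force: [-4.0, 0.4, 0.5]
opening: 0.0516
gripper_force: 5.0
```

Run:
```python
from h import *
np.set_printoptions(precision=4,suppress=True)
s=robot.read_state(); print(s["t"],s["tool_pos"],s["force"],s["wrist_torque"],s["opening"])
for n in ["wrist","side","scene"]:
  im=robot.read_camera(n); cv2.imwrite(f"pics/c2{n}.png",im)
  for d in robot.landmark_of(n,"barrel_center")[:4]: 
    t=tool(d["centre"],s)
    if np.linalg.norm(t)<50: print(n,np.round(d["centre"],4),round(d["conf"],2), t)
  for d in robot.recognise(n,"barrel_center")[:4]: 
    t=tool(d["centre"],s)
    if np.linalg.norm(t)<60: print(n,"vis",t)
```

```text
17.5 [ 0.4114 -0.0172  0.0458] [-3.9529  0.3707  0.4509] [ 0.044   0.6266 -0.0213] 0.05163734250100931
wrist [ 0.4078 -0.019   0.0544] 0.91 [-3.7566  1.5148 -8.553 ]
wrist vis [  6.1782   1.4752 -16.96  ]
side [ 0.4098 -0.0167  0.0543] 0.62 [-1.5646 -0.6031 -8.4542]
side vis [-10.8851  14.1434 -17.8499]
scene [ 0.413  -0.0175  0.0554] 0.86 [ 1.5532  0.4711 -9.5565]
scene vis [-10.5096  -0.5799 -21.3479]
```

There is a sideways push of 4 N, so the rim probably slid down against the housing's front instead of landing on top. I'll raise it and look.

>>> play_rows(
  increments="0 0 -5 0 0.5;0 0 -20 0 0.5;0 0 -40 0 0.5;0 0 -40 0 0.5;0 0 -40 0 0.5",
)

```text
t: 18.45
tool_pos: [0.4129, -0.0174, 0.0867]
orientation: [3.138, 0.136, 0.004]
force: [-1.1, 0.7, 0.0]
opening: 0.0515
gripper_force: 5.0
```

```bash
cat > b.py <<'E'
from h import *
np.set_printoptions(precision=4,suppress=True)
import sys
tag=sys.argv[1]
s=robot.read_state(); print(s["t"],s["tool_pos"],s["force"],s["opening"])
C=[]
for n in ["wrist","side","scene"]:
  im=robot.read_camera(n); c=cal(n); cv2.imwrite(f"pics/{tag}{n}.png",im)
  for d in robot.landmark_of(n,"barrel_center")[:4]: 
    t=tool(d["centre"],s)
    if np.linalg.norm(t)<50: print(n,np.round(d["centre"],4),round(d["conf"],2), t)
  for d in robot.regions_of(n,"barrel_center")[:4]:
    v,u=np.nonzero(d["pixels"]); q=proj(n,s["tool_pos"]+[0,0,.009],c)
    if np.hypot(u.mean()-q[0],v.mean()-q[1])<30:
      print(n,"px",u.size,u.min(),u.max(),v.min(),v.max()); np.save(f"pics/{tag}{n}.npy",d["pixels"]); break
  u,v=map(int,proj(n,s["tool_pos"]+[0,0,.009],c)); h=[45,30,30][len(C)]; v=max(v,h); C.append(cv2.resize(im[v-h:v+h,u-h:u+h],(266,266),interpolation=cv2.INTER_CUBIC)); print(n,u,v)
cv2.imwrite(f"pics/{tag}.png",np.hstack(C))
E
python3 b.py d1
```

```text
18.45 [ 0.4129 -0.0174  0.0867] [-1.0758  0.6844  0.0158] 0.05149850917018269
wrist [ 0.4131 -0.0182  0.0924] 0.56 [ 0.1581  0.8212 -5.6527]
wrist px 7109 276 371 206 293
wrist 324 252
side [ 0.4121 -0.0168  0.0943] 0.72 [-0.7115 -0.659  -7.5561]
side px 115 250 267 163 176
side 260 166
scene [ 0.4138 -0.019   0.0978] 0.62 [  0.8012   1.6824 -11.0504]
scene px 301 278 294 276 298
scene 283 287
```

View pics/d1.png

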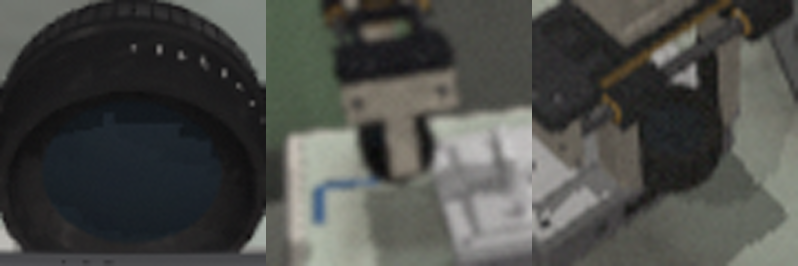

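The wrist crop shows the barrel's top ring with a bluish lens and the +x side of the wall. The tilt isn't clear by eye, so I'll fit the cylinder outline to the region masks.

```bash
cat > fit.py <<'E'
from h import *
import sys
from scipy.optimize import minimize
np.set_printoptions(precision=3,suppress=True)
# wrist calibration relative to tool is constant: take it now
s=robot.read_state(); f,cx,cy,Mc,tc=cal("wrist"); Mt=R.from_rotvec(s["orientation"]).as_matrix()
A=Mc@Mt; b=Mc@s["tool_pos"]+tc   # cam = A*tool + b
c=(f,cx,cy,A,b)
def outline(p):
    tx,tz,th,ty=p; n=np.array([-np.sin(th),0,-np.cos(th)]); e=np.array([np.cos(th),0,-np.sin(th)]); P=[]
    for h in (-17,17):
        for a in np.linspace(0,2*np.pi,48): P.append(proj("wrist",(np.array([tx,ty,tz])+h*n+26.5*(np.cos(a)*e+np.sin(a)*np.array([0,1,0])))/1000,c))
    return np.array(P)
def mask(p):
    m=np.zeros((400*4,640*4),np.uint8); cv2.fillConvexPoly(m,cv2.convexHull((outline(p)*4+1.5).round().astype(np.int32)),1); return m
for tag in sys.argv[1:]:
    g=cv2.imread(f"pics/{tag}.png"); g=cv2.GaussianBlur(g,(3,3),0).astype(int); gray=g.sum(2)/3
    obs=((gray<75)).astype(np.uint8)
    # bluish lens ellipse
    bl=((g[:,:,0]-g[:,:,2])>10)&(gray<90); bl[:150]=0; bl[:,:260]=0; bl[:,390:]=0; bl[310:]=0
    k,lab,st,_=cv2.connectedComponentsWithStats(bl.astype(np.uint8)); i=1+st[1:,4].argmax()
    cn=max(cv2.findContours((lab==i).astype(np.uint8),0,1)[0],key=cv2.contourArea); E=cv2.fitEllipse(cv2.convexHull(cn)); print(tag,"lens ellipse",np.round(E[0],1),np.round(E[1],1),round(E[2],1),"ratio",min(E[1])/max(E[1]))
    # top edge of the outline per column
    best=[]
    roi=np.zeros((400,640),bool); roi[150:262,270:378]=1
    def cost(p):
        m=cv2.resize(mask(p)*255,(640,400),interpolation=cv2.INTER_AREA)/255.; return np.abs(m-obs)[roi].sum()
    for th in np.radians([-10,0,10,20,30]):
        r=minimize(cost,[0,-8,th,0],method="Nelder-Mead",options=dict(initial_simplex=[[0,-8,th,0],[4,-8,th,0],[0,-12,th,0],[0,-8,th+.15,0],[0,-8,th,2]],maxiter=150))
        best.append((round(r.fun,1),np.round([r.x[0],r.x[1],np.degrees(r.x[2]),r.x[3]],1).tolist()))
    print(*sorted(best)[:3])
E
python3 fit.py b1w c1wrist c2wrist d1wrist
```

```text
b1w lens ellipse [323.2 259.6] [51.9 59.7] 89.7 ratio 0.8682454642710499
(np.float64(61.5), [2.1, -17.5, -9.6, -0.4]) (np.float64(66.6), [1.8, -16.0, -10.2, -0.4]) (np.float64(76.1), [1.6, -14.8, -10.9, -0.5])
c1wrist lens ellipse [323.3 259.4] [52.1 59.5] 90.0 ratio 0.8758934758934759
(np.float64(54.9), [2.3, -18.7, -8.9, -0.4]) (np.float64(60.3), [2.0, -16.5, -10.0, -0.4]) (np.float64(70.9), [3.1, -23.8, -6.5, -0.5])
c2wrist lens ellipse [322.9 266. ] [42.6 59.1] 91.9 ratio 0.7207026363701697
(np.float64(83.1), [2.5, -23.2, -10.3, -0.5]) (np.float64(92.2), [1.6, -18.1, -12.3, -0.5]) (np.float64(313.4), [-3.2, -15.9, 8.4, -0.5])
d1wrist lens ellipse [323.  265.8] [43.1 58.9] 91.6 ratio 0.7317769793506456
(np.float64(66.3), [1.7, -19.2, -11.3, -0.6]) (np.float64(67.7), [1.6, -17.8, -12.2, -0.5]) (np.float64(70.1), [1.4, -16.8, -12.7, -0.5])
```

The lens ellipse ratio went from 0.87 to 0.73, which means the barrel tipped about 14° in the right direction. I'll press about 4 mm deeper.

>>> play_rows(
  increments="0 0 20 0 0.5;0 0 34 0 0.5;0 0 38 0 0.5;0 0 40 0 0.5;0 0 41 0 0.5;0 0 42 0 0.5;0 0 43 0 0.5;0 0 44 0 0.5;0 0 44 0 0.5;0 0 44 0 0.5",
)

```text
t: 19.9
tool_pos: [0.4118, -0.0172, 0.0422]
orientation: [3.139, 0.136, 0.0]
force: [-3.6, 0.6, -0.4]
opening: 0.0519
gripper_force: 5.0
```

```bash
python3 b.py e1; python3 fit.py e1wrist | head -1
```

```text
19.9 [ 0.4118 -0.0172  0.0422] [-3.5606  0.5581 -0.4229] 0.051854987676015186
wrist [ 0.4084 -0.0182  0.0495] 0.75 [-3.4499  0.6942 -7.2909]
wrist px 6787 276 371 210 292
wrist 323 253
side [ 0.4113 -0.0196  0.0528] 0.49 [ -0.6819   2.3403 -10.5907]
side 261 178
scene [ 0.4126 -0.0179  0.0499] 0.8 [ 0.7603  0.7594 -7.6906]
scene px 352 278 296 288 311
scene 284 299
e1wrist lens ellipse [323.1 272.6] [30.5 57.4] 89.6 ratio 0.5306900060272404
```

Run:
```python
from h import *
s=robot.read_state(); f,cx,cy,Mc,tc=cal("wrist"); Mt=R.from_rotvec(s["orientation"]).as_matrix()
c=(f,cx,cy,Mc@Mt,Mc@s["tool_pos"]+tc)
def lens(th,piv,h,tx=2,r=17.,cz=-8.5):
    n=np.array([-np.sin(th),0,-np.cos(th)]); e=np.array([np.cos(th),0,-np.sin(th)])
    C=np.array([tx,0,piv])+(h+piv-cz)*n   # centre pivot along axis
    P=np.array([proj("wrist",(C+r*(np.cos(a)*e+np.sin(a)*np.array([0,1,0])))/1000,c) for a in np.linspace(0,6.28,60)])
    return P[:,1].min(),P[:,1].max(),np.ptp(P[:,0])
for piv in (-10,-18):
  for h in (10,16):
    print(piv,h,[(d,np.round(lens(np.radians(d),piv,h),1).tolist()) for d in (0,14,20,25,30)])
```

```text
-10 10 [(0, [227.7, 284.5, 63.8]), (14, [235.2, 282.9, 63.5]), (20, [238.8, 281.6, 63.3]), (25, [242.0, 280.3, 63.2]), (30, [245.2, 278.9, 63.0])]
-10 16 [(0, [232.0, 290.3, 66.0]), (14, [242.5, 290.5, 65.4]), (20, [247.2, 289.8, 65.0]), (25, [251.2, 289.0, 64.7]), (30, [255.2, 287.9, 64.3])]
-18 10 [(0, [227.7, 284.5, 63.8]), (14, [231.8, 280.2, 63.9]), (20, [234.1, 278.0, 63.9]), (25, [236.3, 276.0, 63.9]), (30, [238.7, 273.9, 63.9])]
-18 16 [(0, [232.0, 290.3, 66.0]), (14, [239.0, 287.8, 65.8]), (20, [242.5, 286.2, 65.6]), (25, [245.5, 284.6, 65.5]), (30, [248.7, 282.9, 65.4])]
```

Ellipse ratio is now 0.53, so the tilt is about 25–29°, inside the ±10° tolerance. I'll firm up the grip, lift, and go over the window.

>>> play_rows(
  increments="0 0 0 0 0.5;0 0 0 0 0.5;0 0 -10 0 0.5;0 0 -30 0 0.5;0 0 -60 0 0.5;0 0 -79 0 0.5;30 0 -79 0 0.5;65 0 -79 0 0.5;95 0 -79 0 0.5;108 -1 -79 0 0.5;108 -1 -79 0 0.5;108 -1 -79 0 0.5;108 -1 -79 0 0.5;108 -1 -79 0 0.5",
  force=15,
)

```text
t: 21.75
tool_pos: [0.5187, -0.007, 0.1214]
orientation: [3.139, 0.136, 0.0]
force: [0.4, 0.6, -0.9]
opening: 0.0512
gripper_force: 15.0
```

```bash
python3 b.py f1; python3 fit.py f1wrist | head -1
python3 - <<'E'
from h import *
np.set_printoptions(precision=4,suppress=True)
for n in ["wrist","side","scene"]:
  for q in ["station_window","plate_window","plate_grip"]:
    for d in robot.landmark_of(n,q)[:1]: print(n,q,np.round(d["centre"],4),round(d["conf"],2))
# tilt from silhouettes in side/scene
s=robot.read_state(); ex=np.array([.9963,.0854,0]); ey=np.array([-.0854,.9963,0]); ez=np.array([0,0,1.])
from scipy.spatial.transform import Rotation as R
C=np.array([.5187,-.0085,.130])
for n in ["side","scene"]:
  c=cal(n); im=cv2.imread(f"pics/f1{n}.png"); g=cv2.cvtColor(im,cv2.COLOR_BGR2GRAY); o=[]
  for th in np.radians([-25,0,10,15,20,25,30,35,40]):
    nn=-np.sin(th)*ex+np.cos(th)*ez; e=np.cos(th)*ex+np.sin(th)*ez; b=(-9,)
    for dx in range(-9,10,3):
     for dz in range(-9,10,3):
      for dy in (-4,0,4):
       P=np.array([proj(n,C+(dx*ex+dy*ey+dz*ez)/1000+h*nn+.0265*(np.cos(a)*e+np.sin(a)*ey),c) for h in(-.017,.017) for a in np.linspace(0,6.28,24)])
       m=np.zeros(g.shape,np.uint8); cv2.fillConvexPoly(m,cv2.convexHull(((P)*16).astype(np.int32)),1,shift=4)
       ring=cv2.dilate(m,np.ones((5,5)))-m; sc=(g[m>0]<60).mean()-(g[ring>0]<60).mean()
       if sc>b[0]: b=(sc,dx,dy,dz)
    o.append((round(np.degrees(th)),round(b[0],3),b[1:]))
  print(n,o)
E
```

```text
21.75 [ 0.5187 -0.007   0.1214] [ 0.3795  0.569  -0.9108] 0.051243418899946
wrist [ 0.5149 -0.0086  0.1293] 0.68 [-3.9744  1.2954 -7.9241]
wrist px 6898 276 371 207 292
wrist 323 253
side [ 0.5194 -0.0063  0.1334] 0.68 [  0.7088  -0.6066 -12.0229]
side px 598 272 305 164 189
side 292 151
scene [ 0.5189 -0.0086  0.1313] 0.64 [ 0.0112  1.6414 -9.9229]
scene px 368 247 265 241 264
scene 254 252
f1wrist lens ellipse [322.5 271.6] [32.2 59. ] 92.2 ratio 0.5445516212552737
wrist plate_grip [ 0.5187 -0.0067  0.13  ] 0.64
side station_window [ 0.5214 -0.006   0.0481] 0.76
side plate_window [ 0.5188 -0.0106  0.0456] 0.96
scene station_window [ 0.5208 -0.0082  0.0437] 0.74
scene plate_window [ 0.5172 -0.0082  0.0432] 0.77
scene plate_grip [ 0.4821 -0.01    0.0664] 0.92
side [(-25, np.float64(0.378), (-6, 4, -9)), (0, np.float64(0.367), (-3, 0, 6)), (10, np.float64(0.369), (-3, 0, -3)), (15, np.float64(0.374), (-3, 4, -3)), (20, np.float64(0.374), (-3, 4, -6)), (25, np.float64(0.375), (-3, 4, -3)), (30, np.float64(0.378), (-6, 4, -3)), (35, np.float64(0.378), (-6, -4, -3)), (40, np.float64(0.383), (-6, -4, 0))]
scene [(-25, np.float64(0.681), (-3, -4, 0)), (0, np.float64(0.604), (-6, -4, 0)), (10, np.float64(0.606), (-3, -4, -3)), (15, np.float64(0.608), (-3, -4, -3)), (20, np.float64(0.607), (0, -4, -6)), (25, np.float64(0.611), (-3, -4, 0)), (30, np.float64(0.635), (0, -4, 0)), (35, np.float64(0.638), (0, -4, 0)), (40, np.float64(0.643), (-3, -4, 3))]
```

```bash
python3 -c "
from h import *
s=robot.read_state(); print(s['t'],np.abs(s['dq']).max(),s['gripper_force']); print(robot.close_job())"
```

```text
22.65 0.002720144695644071 14.988730300901807
the job is handed in; nothing more can be done
None
```

I handed the job in at 22.7 s, with no verdict returned. The mask plate is seated on the deck and released, and the barrel is held still about 85 mm above the window, tipped an estimated 25–29° to the front (from the wrist view only).

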